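Start the washer timers in order

TASK

The three washers have just been switched on, so start their push-top timers in the order of the machines: with the fingertips press down the cap of the blue timer, then the yellow, then the red, each lightly and at least half of its way down, where it stays by itself. Only press the timers: do not pick them up, tip them or push them from their places, and do not press the white timer, whose machine is idle. Leave everything else on the counter where it is.

Things in the scene. Friction and masses are not known exactly. Their poses are not given: they have to be found in the camera images.
- blue_timer: blue push-top timer: a loose round puck, 66 mm in diameter and 28 mm high, 0.27 kg, rubber foot, standing upright on the counter; origin at the centre of its underside, z up
- blue_top (a point): centre of the top face of the blue timer's round cap (48 mm in diameter); it stands 43 mm above the counter while the cap is up, 33 mm when it is fully down, and moves with the cap
- blue_cap (a joint): how far the blue timer's cap is pushed down, m: 0 to 0.001 at the start (up), 0.010 = against its bottom stop (still 5 mm proud of the puck). No spring: it yields at a steady 4 to 5 N and stays wherever it is left
- yellow_timer: yellow push-top timer: a loose round puck, 66 mm in diameter and 28 mm high, 0.27 kg, rubber foot, standing upright on the counter; origin at the centre of its underside, z up
- yellow_top (a point): centre of the top face of the yellow timer's round cap (48 mm in diameter); it stands 43 mm above the counter while the cap is up, 33 mm when it is fully down, and moves with the cap
- yellow_cap (a joint): how far the yellow timer's cap is pushed down, m: 0 to 0.001 at the start (up), 0.010 = against its bottom stop (still 5 mm proud of the puck). No spring: it yields at a steady 4 to 5 N and stays wherever it is left
- red_timer: red push-top timer: a loose round puck, 66 mm in diameter and 28 mm high, 0.27 kg, rubber foot, standing upright on the counter; origin at the centre of its underside, z up
- red_top (a point): centre of the top face of the red timer's round cap (48 mm in diameter); it stands 43 mm above the counter while the cap is up, 33 mm when it is fully down, and moves with the cap
- red_cap (a joint): how far the red timer's cap is pushed down, m: 0 to 0.001 at the start (up), 0.010 = against its bottom stop (still 5 mm proud of the puck). No spring: it yields at a steady 4 to 5 N and stays wherever it is left
- white_timer: white push-top timer: a loose round puck, 66 mm in diameter and 28 mm high, 0.27 kg, rubber foot, standing upright on the counter; origin at the centre of its underside, z up
- white_top (a point): centre of the top face of the white timer's round cap (48 mm in diameter); it stands 43 mm above the counter while the cap is up, 33 mm when it is fully down, and moves with the cap
- white_cap (a joint): how far the white timer's cap is pushed down, m: 0 to 0.001 at the start (up), 0.010 = against its bottom stop (still 5 mm proud of the puck). No spring: it yields at a steady 4 to 5 N and stays wherever it is left
- peg: wooden clothes peg lying flat, 85 x 22 x 11 mm, long along its x; origin at the centre of its underside; leave alone
- scoop: small green measuring cup, 60 mm across, 50 mm high, open top; origin at the centre of its underside; leave alone
- brush: scrubbing brush, wooden back up, blue bristle block down, 130 x 50 x 46 mm, long along its x; origin at the centre of its underside; leave alone
- detergent: tall white detergent bottle with a green band and green cap, 80 mm across, 200 mm high, behind the timers; origin at the centre of its underside; leave alone
- softener: short orange jar with a white lid, 72 mm across, 95 mm high; origin at the centre of its underside; leave alone

How it is judged (in metres and radians):
On the way, in this order (a step that is already met when the one before it is completed fails the run):
1. the blue timer's cap is down at least half-way (value of joint blue_cap above 0.005 m), for 0.1 s.
2. the yellow timer's cap is down at least half-way (value of joint yellow_cap above 0.005 m), for 0.1 s.
3. the red timer's cap is down at least half-way (value of joint red_cap above 0.005 m), for 0.1 s.
At the end, for the whole second after the job is handed in: The caps of the blue, yellow and red timers are down by more than 5 mm of their 10 mm, the white cap is up (under 3 mm); all four timers stand at rest on the counter within 20 mm of where they began, and the other things within 25 mm (value of joint each of blue_cap, yellow_cap, red_cap above 0.005 m and value of joint white_cap below 0.003 m and distance of each of blue_timer, yellow_timer, red_timer, white_timer from where it was at the start of the episode below 0.02 m and height (world z) of each of blue_timer, yellow_timer, red_timer, white_timer below 0.01 m and angle between each of blue_timer, yellow_timer, red_timer, white_timer's own z axis and vertical below 0.1 rad and linear speed of each of blue_timer, yellow_timer, red_timer, white_timer below 0.02 m/s and distance of each of peg, scoop, brush, detergent, softener from where it was at the start of the episode below 0.025 m); the robot touches nothing.
It fails at once if a timer is pressed out of order (yellow before blue is down, or red before yellow is down) ((value of joint yellow_cap above 0.003 m and value of joint blue_cap below 0.005 m) or (value of joint red_cap above 0.003 m and value of joint yellow_cap below 0.005 m)).
It fails at once if the white timer is pressed (value of joint white_cap above 0.003 m).
It fails at once if a timer is lifted off the counter, tipped, or pushed more than 20 mm from its place (height (world z) of any of blue_timer, yellow_timer, red_timer, white_timer above 0.01 m or angle between any of blue_timer, yellow_timer, red_timer, white_timer's own z axis and vertical above 0.2 rad or distance of any of blue_timer, yellow_timer, red_timer, white_timer from where it was at the start of the episode above 0.02 m).
It fails at once if a timer is pressed hard (over 30 N) (contact force between the fingers and blue_timer above 30 N or contact force between the fingers and yellow_timer above 30 N or contact force between the fingers and red_timer above 30 N or contact force between the fingers and white_timer above 30 N).
It fails at once if one of the other things on the counter is moved more than 25 mm (distance of any of peg, scoop, brush, detergent, softener from where it was at the start of the episode above 0.025 m).
It also fails if it takes over 45 s, if anything falls off the work surface, if the arm or the gripper's body presses on something with over 40 N, if the wrist force passes 120 N, or if a joint passes its speed limit or range.

ROBOT

A 6-joint arm with a two-finger parallel gripper is mounted at the origin on the work surface. World frame = base frame: x ahead of the robot, y to its left, z up, the work surface at z = 0. Lengths are in mm, angles in rad, forces in N, time in s.
With the tool pointing down it reaches from about 350 to 875 mm from the base axis. Payload 4.2 kg.
Tool frame: the origin (TCP) lies between the finger pads; the fingertips stand 11 mm ahead of it and the grasp point (between the pads) lies 8 mm behind it; z points along the fingers, y is the direction in which the jaws open and shut (so a half turn about z gives the same grasp; the last joint's range is limited). The gripper opens to 85 mm and grips with 20 to 120 N. Pads are 22 mm wide; open, the fingers measure 114 mm over their backs; the gripper's body (76 mm by 85 mm) begins 54 mm behind the grasp point. The pads swing forward as they close: fully open they stand 13 mm farther back than shut.
Start: joints at [-0.93, 0.385, 0.008, 0, -1.194, -0.259], TCP at [232.883, -579.969, 204.412] pointing down, gripper open.
Joint ranges: [-3.14, 3.14], [-1.21, 2.06], [-1.07, 1.41], [-3.16, 2.05], [-2.99, -0.16], [-3.1, 3.1]. Speed limits (rad/s): [2.79, 2.79, 3.14, 3.14, 3.14, 3.14].

INTERFACE

Orientations are given as a unit quaternion [x, y, z, w].
In Python, from bench import * gives the robot as it stands.
- The arm moves only by the tool servo_tool, never from a script. Its argument "rows" is a list of rows, each a list of 7 numbers: the opening, from 0 (shut) to 1 (fully open), then the shift along the tool's x, y, z in cm, then the turn, a rotation vector about the tool's x, y, z in degrees. A call has 1 to 12 rows; each row shifts and turns the commanded pose from where the row before left it, along the tool's axes as they then stand; what a row does not reach is not made up. A row lasts 1/10 s, in which the tool goes at most 50 mm and 8.59 degrees, less where a joint would pass 70% of its speed; a pose out of reach is approached as far as the arm can. A call is refused whole if a number of a shift passes 5 or a number of a turn 8.59, either way. A call with a gripper value outside its range is refused whole. The fingers move at their own pace and stop on an object; the grip force is fixed at half the most. Time passes only in rows, so rows that do not move let the fingers close. It gives the time, the measured TCP pose, the force and the opening at its end, in the units of the state.
- read_state(): the state, without advancing time (a new reading comes with each control period).
- get_image(name): name is "side" or "top" or "wrist"; returns a dict with "image" (384x512x3 uint8, red, green, blue), "mtx" (3x3 intrinsics, pixels), "extrinsics" (4x4, takes a point from camera to world coordinates). Camera axes: x right, y up, looking along -z (the intrinsics and any distortion apply to the point x, -y, -z); pixel columns grow to the right and rows downward; lengths in mm; the calibration is good to about 2 mm. A picture is of the moment at which its call begins. There is no depth.
- job_done(): hands the job in, once; it reports no verdict.
The state is a dict: "clock": time; "joints": joint angles; "joint_vel": joint speeds; "joint_efforts": joint torques, N m; "position": TCP position; "ee_rot": TCP orientation; "contact_force": force on the tool from outside, world axes, zero at the start; "wrist_torque": the same for the moment, N m; "gripper_width": finger opening in mm.
Only numpy, scipy, OpenCV 4.12 (cv2) and the standard library are available. Lean on these libraries where they do the work, as an engineer would, in place of code of your own. Each camera call takes 0.05 s, during which the arm holds its last target. There are 200 camera calls.

## Working session

There is one attempt and no reset: what is moved stays moved. The work goes in short steps, Python scripts to look and compute and a tool call to move; the robot and the scene stay as the last step left them, time stands still between calls to the robot, and variables do not carry over. Pictures are saved under pics/ and viewed, about 8 in all and at most 12, crops included, and the job is handed in when it is done.

Besides the shell and the picture viewer there is one more tool, called after ">>>" as name([rows], argument=value, ...), one row to a line, values as JSON. servo_tool: Moves the arm, as the interface text tells. Its arguments: {"type":"object","properties":{"rows":{"type":"array","items":{"type":"array","items":{"type":"number"}}}},"required":["rows"]}

```bash
mkdir -p pics; python3 - <<'E'
from bench import *
import cv2
for n in ["top","side"]:
    d=get_image(n); cv2.imwrite(f"pics/{n}0.png",d["image"][:,:,::-1]); print(n,d["mtx"],d["extrinsics"],[k for k in d])
s=read_state(); print(s)
E
```

```text
top [[462.26571996   0.         251.16289227]
 [  0.         462.26571996 192.18424597]
 [  0.           0.           1.        ]] [[ 2.17163420e-02  9.96027969e-01 -8.63521001e-02  4.81142469e+02]
 [-9.99705511e-01  2.25695587e-02  8.91657486e-03 -8.92580863e+00]
 [ 1.08300867e-02  8.61330350e-02  9.96224779e-01  1.11958013e+03]
 [ 0.00000000e+00  0.00000000e+00  0.00000000e+00  1.00000000e+00]] ['image', 'mtx', 'extrinsics']
side [[450.48862009   0.         253.32348376]
 [  0.         450.48862009 197.58231707]
 [  0.           0.           1.        ]] [[-8.77423323e-01  3.26076501e-01 -3.51855692e-01  2.22434134e+02]
 [-4.79624171e-01 -6.10714472e-01  6.30070225e-01  6.51105332e+02]
 [-9.43226873e-03  7.21596805e-01  6.92249292e-01  7.90499618e+02]
 [ 0.00000000e+00  0.00000000e+00  0.00000000e+00  1.00000000e+00]] ['image', 'mtx', 'extrinsics']
{'clock': 0.1, 'joints': array([-9.30421659e-01,  3.85474403e-01,  6.80482788e-03, -4.46369669e-04,
       -1.19400471e+00, -2.58601718e-01]), 'joint_vel': array([-1.32419406e-03, -1.57200250e-03,  3.23063461e-03,  1.86797002e-03,
        2.33346139e-05,  1.46852925e-04]), 'joint_efforts': array([ 8.36600484e-04, -3.93320382e+01,  1.88928670e+01,  4.19797227e+00,
       -2.62783557e-03,  4.41347353e-06]), 'position': array([ 232.66781926, -579.47685358,  203.44907891]), 'ee_rot': array([-1.89648436e-01,  9.81851591e-01,  9.35850281e-04, -2.21146660e-04]), 'contact_force': array([ 1.38418119, -0.46975845,  0.52127553]), 'wrist_torque': array([-0.06917883, -0.02990447,  0.03108901]), 'gripper_width': 85.2085836253828}
```

View pics/top0.png

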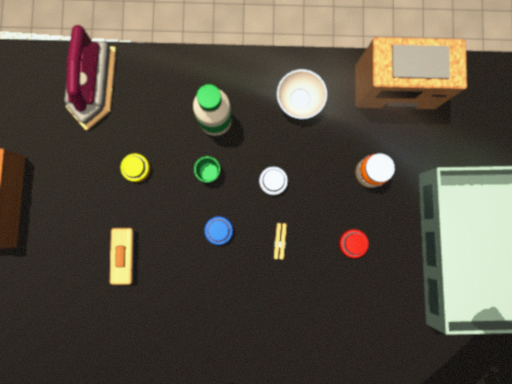

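View pics/side0.png

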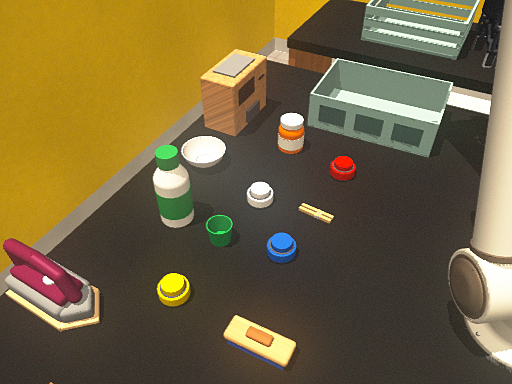

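The top view shows blue (218,231), yellow (135,167), red (354,243) and white (273,180). The side view shows the same timers at (281,247), (174,289), (343,168) and (260,194). I'll fit each position with a silhouette model in both cameras.

```bash
cat > h.py <<'E'
from bench import *
import cv2, numpy as np
from scipy.optimize import least_squares
from scipy.spatial.transform import Rotation as R
def proj(P,d):
    E=np.linalg.inv(d["extrinsics"]); c=P@E[:3,:3].T+E[:3,3]; c=c*[1,-1,-1]; u=c@d["mtx"].T
    return u[:,:2]/u[:,2:]
def sil(x,y,d):
    a=np.linspace(0,2*np.pi,60); ring=lambda r,z:np.c_[x+r*np.cos(a),y+r*np.sin(a),0*a+z]
    m=np.zeros((384*4,512*4),np.uint8)
    for A in (np.r_[ring(33,0),ring(33,28)],np.r_[ring(24,28),ring(24,43)]):
        cv2.fillConvexPoly(m,cv2.convexHull(np.int32(np.round(proj(A,d)*4))),1)
    M=cv2.moments(m,True); return np.array([M["m10"],M["m01"]])/M["m00"]/4, M["m00"]/16
def blob(d,seed,name):
    hsv=cv2.cvtColor(d["image"],cv2.COLOR_RGB2HSV)
    h,s,v=[hsv[...,i].astype(int) for i in range(3)]
    if name=="white": m=(v>90)&(s<90)
    else:
        h0={"blue":108,"yellow":30,"red":0}[name]; dh=np.abs((h-h0+90)%180-90); m=(dh<12)&(s>120)&(v>60)
    n,l,st,c=cv2.connectedComponentsWithStats(m.astype(np.uint8)); k=l[seed[1],seed[0]]
    return c[k],st[k,4]
def shift(x,y,tipz,tip=11):   # cm shift in tool axes to bring tip to x,y,tipz
    s=read_state(); return R.from_quat(s["ee_rot"]).inv().apply(np.array([x,y,tipz+tip])-s["position"])/10
E
python3 - <<'E'
from h import *
D={n:get_image(n) for n in("top","side")}
S={"blue":((218,231),(281,242)),"yellow":((135,167),(174,284)),"red":((354,243),(343,163)),"white":((273,180),(260,188))}
for n,(t,sd) in S.items():
    b=[blob(D["top"],t,n),blob(D["side"],sd,n)]
    f=lambda p,ks:np.concatenate([sil(p[0],p[1],D[k])[0]-b[i][0] for i,k in enumerate(("top","side")) if k in ks])
    for ks in (("top",),("side",),("top","side")):
        r=least_squares(f,[480,0],args=(ks,),diff_step=1e-2,x_scale=100)
        print(n,ks,r.x.round(1),r.fun.round(1),end=" ")
    print([int(q[1]) for q in b],[sil(*r.x,D[k])[1] for k in D])
    print("shift to z=100",shift(*r.x,100).round(2))
E
```

```text
blue ('top',) [482.3   0. ] [24.2  1. ] blue ('side',) [495.9   0. ] [  6.7 -18.2] blue ('top', 'side') [489.4   0. ] [ 24.3  -2.    9.3 -17.2] [643, 659] [629.8125, 748.75]
shift to z=100 [-45.41  44.22   9.33]
yellow ('top',) [630.   0.] [109.6   2.8] yellow ('side',) [708.8   0. ] [ 36.8 -90.5] yellow ('top', 'side') [667.5   0. ] [110.  -12.6  51.  -85. ] [729, 843] [643.75, 662.25]
shift to z=100 [-61.94  37.58   9.32]
red ('top',) [461.3   0. ] [-111.4   -2.5] red ('side',) [428.4   0. ] [-27.5  71.4] red ('top', 'side') [446.7   0. ] [-111.6    3.8  -34.9   68.6] [745, 495] [634.5, 772.5625]
shift to z=100 [-41.45  45.81   9.33]
white ('top',) [605.6   0. ] [-29.4  -0.2] white ('side',) [591.6   0. ] [-8.  20.3] white ('top', 'side') [599.1   0. ] [-29.4   2.5 -10.7  19.2] [684, 589] [635.1875, 691.125]
shift to z=100 [-55.59  40.13   9.32]h.py:13: RuntimeWarning: invalid value encountered in divide
  M=cv2.moments(m,True); return np.array([M["m10"],M["m01"]])/M["m00"]/4, M["m00"]/16
```

```bash
python3 - <<'E'
from h import *
D={n:get_image(n) for n in("top","side")}
S={"blue":((218,231),(281,242)),"yellow":((135,167),(174,284)),"red":((354,243),(343,163)),"white":((273,180),(260,188))}
for n,(t,sd) in S.items():
    b=[blob(D["top"],t,n),blob(D["side"],sd,n)]
    f=lambda p,ks:np.concatenate([sil(p[0],p[1]-500,D[k])[0]-b[i][0] for i,k in enumerate(("top","side")) if k in ks])
    for ks in (("top",),("side",),("top","side")):
        r=least_squares(f,[500,500],args=(ks,),diff_step=1e-2)
        x,y=r.x-[0,500]
        print(n,ks,x.round(1),y.round(1),r.fun.round(1),end=" ")
    print([int(q[1]) for q in b],[sil(x,y,D[k])[1] for k in D])
    print("shift to z=100",shift(x,y,100).round(2))
E
```

```text
blue ('top',) 483.6 57.3 [-0. -0.] blue ('side',) 485.8 56.0 [-0.  0.] blue ('top', 'side') 484.6 56.9 [ 0.2 -0.4  0.3  0.4] [639, 660] [638.5625, 806.1875]
shift to z=100 [-47.09  49.7    9.34]
yellow ('top',) 631.1 263.1 [-0.  0.] yellow ('side',) 631.4 261.1 [-0.  0.] yellow ('top', 'side') 631.1 262.0 [ 0.5  0.  -0.1  0.4] [724, 841] [688.3125, 970.5625]
shift to z=100 [-68.32  63.27   9.35]
red ('top',) 460.9 -265.1 [-0. -0.] red ('side',) 462.1 -264.4 [-0.  0.] red ('top', 'side') 461.4 -264.9 [-0.1 -0.2  0.3 -0. ] [739, 490] [690.5625, 566.75]
shift to z=100 [-32.94  20.7    9.32]
white ('top',) 606.8 -70.4 [0. 0.] white ('side',) 607.9 -70.9 [-0.  0.] white ('top', 'side') 607.2 -70.5 [ 0.  -0.2  0.1  0.2] [685, 589] [639.4375, 633.5]
shift to z=100 [-53.72  33.3    9.33]
```

>>> servo_tool([
  [0, -1, 1, 0, 0, 0, 0],
  [0, -2, 2, 0, 0, 0, 0],
  [0, -3, 3.2, 0, 0, 0, 0],
  [0, -3, 3.2, 0, 0, 0, 0],
  [0, -3, 3.2, 0, 0, 0, 0],
  [0, -3, 3.2, 0, 0, 0, 0],
  [0, -3, 3.2, 0, 0, 0, 0],
  [0, -3, 3.2, 0, 0, 0, 0],
  [0, -3, 3.2, 0, 0, 0, 0],
  [0, -3, 3.2, 0, 0, 0, 0],
  [0, -3, 3.2, 0, 0, 0, 0],
  [0, -3, 3.2, 0, 0, 0, 0],
])

```text
clock: 1.5
position: [408.6, -130.0, 204.8]
ee_rot: [-0.19, 0.982, -0.0, 0.001]
contact_force: [0.3, 0.3, -0.3]
gripper_width: 0.2
```

>>> servo_tool([
  [0, -3, 3.2, 0, 0, 0, 0],
  [0, -3, 3.2, 0, 0, 0, 0],
  [0, -3, 3.2, 2, 0, 0, 0],
  [0, -3, 3, 2, 0, 0, 0],
  [0, -2, 2, 2, 0, 0, 0],
  [0, 0, 0, 2, 0, 0, 0],
  [0, 0, 0, 0, 0, 0, 0],
  [0, 0, 0, 0, 0, 0, 0],
  [0, 0, 0, 0, 0, 0, 0],
])

```text
clock: 2.4
position: [484.7, 55.3, 125.8]
ee_rot: [-0.19, 0.982, 0.0, 0.001]
contact_force: [0.2, 0.3, -0.2]
gripper_width: -0.2
```

```bash
python3 - <<'E'
from h import *
s=read_state(); print({k:np.round(s[k],3) for k in("clock","position","ee_rot","contact_force","gripper_width","joints")})
print(shift(484.6,56.9,43))
a=get_image("side")["image"][100:340,150:430]; 
cv2.imwrite("pics/s1.png",cv2.resize(a,None,fx=2.5,fy=2.5)[:,:,::-1])
E
```

```text
{'clock': np.float64(2.4), 'position': array([484.743,  55.306, 125.774]), 'ee_rot': array([-0.19 ,  0.982,  0.   ,  0.001]), 'contact_force': array([ 0.174,  0.279, -0.2  ]), 'gripper_width': np.float64(-0.231), 'joints': array([ 0.448,  0.229, -0.436,  0.   , -0.903, -1.637])}
[-0.02831187  0.15459038  7.1774178 ]
```

View pics/s1.png

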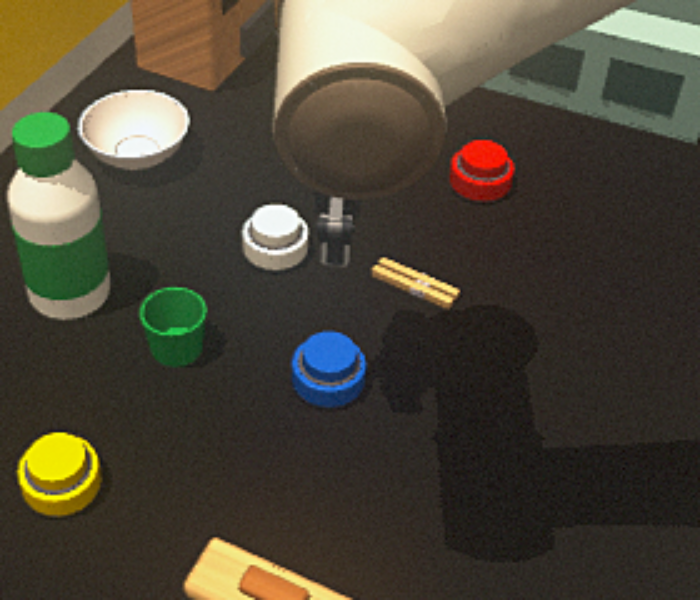

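The closed fingertips (crop pixel 335,263) hang above the blue timer (330,365), and nothing has been disturbed. I'll descend to about 12 mm above the cap, then feel for contact.

>>> servo_tool([
  [0, 0, 0.15, 1, 0, 0, 0],
  [0, 0, 0, 1.5, 0, 0, 0],
  [0, 0, 0, 1.5, 0, 0, 0],
  [0, 0, 0, 1, 0, 0, 0],
  [0, 0, 0, 0.7, 0, 0, 0],
  [0, 0, 0, 0.4, 0, 0, 0],
  [0, 0, 0, 0, 0, 0, 0],
  [0, 0, 0, 0, 0, 0, 0],
])

```text
clock: 3.25
position: [484.1, 57.0, 63.8]
ee_rot: [-0.19, 0.982, 0.0, 0.0]
contact_force: [-0.4, 0.4, 0.7]
gripper_width: 0.0
```

>>> servo_tool([
  [0, 0, 0, 0.2, 0, 0, 0],
  [0, 0, 0, 0.2, 0, 0, 0],
  [0, 0, 0, 0.2, 0, 0, 0],
  [0, 0, 0, 0.2, 0, 0, 0],
  [0, 0, 0, 0.2, 0, 0, 0],
  [0, 0, 0, 0, 0, 0, 0],
])

```text
clock: 3.85
position: [483.4, 56.7, 53.1]
ee_rot: [-0.19, 0.982, -0.0, -0.0]
contact_force: [0.3, 0.4, 0.5]
gripper_width: 0.1
```

>>> servo_tool([
  [0, 0, 0, 0.15, 0, 0, 0],
  [0, 0, 0, 0.15, 0, 0, 0],
])

```text
clock: 4.05
position: [483.7, 56.8, 50.4]
ee_rot: [-0.19, 0.982, 0.0, 0.0]
contact_force: [-0.2, -0.3, 0.3]
gripper_width: -0.1
```

>>> servo_tool([
  [0, 0, 0, 0.15, 0, 0, 0],
  [0, 0, 0, 0, 0, 0, 0],
])

```text
clock: 4.25
position: [483.5, 56.7, 48.7]
ee_rot: [-0.19, 0.982, -0.0, -0.0]
contact_force: [0.2, 0.4, -0.6]
gripper_width: 0.2
```

>>> servo_tool([
  [0, 0, 0, 0.15, 0, 0, 0],
])

```text
clock: 4.35
position: [483.9, 56.9, 47.5]
ee_rot: [-0.19, 0.982, 0.0, 0.0]
contact_force: [0.1, 0.3, 0.8]
gripper_width: -0.2
```

>>> servo_tool([
  [0, 0, 0, 0.15, 0, 0, 0],
])

```text
clock: 4.45
position: [483.7, 56.9, 45.9]
ee_rot: [-0.19, 0.982, 0.0, 0.0]
contact_force: [-0.1, -0.1, -0.0]
gripper_width: -0.2
```

```bash
python3 - <<'E'
from h import *
for n,(x0,x1,y0,y1) in {"side":(225,345,200,290),"wrist":(0,512,0,384)}.items():
    d=get_image(n); a=d["image"][y0:y1,x0:x1]
    cv2.imwrite(f"pics/{n}2.png",cv2.resize(a,None,fx=5 if n=="side" else 1,fy=5 if n=="side" else 1,interpolation=2)[:,:,::-1])
    print(n,proj(np.array([[484.,57,0],[484,57,43],[484,57,33],[484,57,28]]),d).round(1).tolist())
print(read_state()["position"],read_state()["contact_force"])
E
```

```text
side [[281.3, 251.9], [281.9, 239.4], [281.8, 242.4], [281.7, 243.8]]
wrist [[257.1, 201.5], [257.3, 220.5], [257.2, 215.4], [257.2, 213.0]]
[483.54209159  56.7471546   45.69350061] [-0.91612902 -0.36744262 -0.49908292]
```

View pics/side2.png

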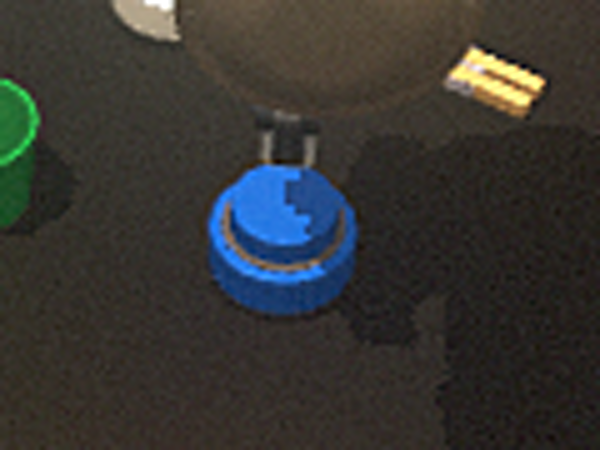

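View pics/wrist2.png

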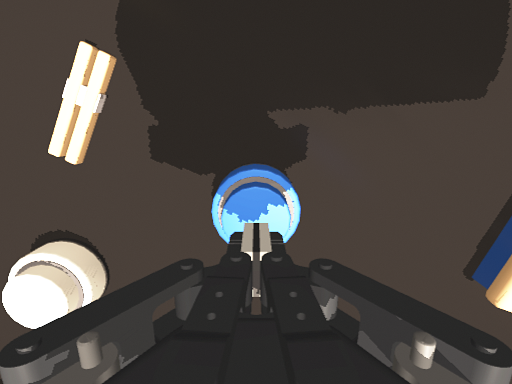

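```bash
python3 - <<'E'
from h import *
d=get_image("side"); print("side tip z 35,45,55,65,75,115",[(z,proj(np.array([[484.,57,z]]),d).round(1).tolist()) for z in(35,45,55,65,75,115)])
w=get_image("wrist"); print(w["extrinsics"].round(3))
g=get_image("top"); print(proj(np.array([[484.,57,35],[484,57,200]]),g))
E
```

```text
side tip z 35,45,55,65,75,115 [(35, [[281.8, 241.8]]), (45, [[282.0, 238.8]]), (55, [[282.1, 235.7]]), (65, [[282.3, 232.7]]), (75, [[282.5, 229.5]]), (115, [[283.1, 216.5]])]
[[-3.73000e-01 -8.96000e-01 -2.42000e-01  4.22396e+02]
 [ 9.28000e-01 -3.60000e-01 -9.60000e-02  3.13720e+01]
 [-1.00000e-03 -2.61000e-01  9.65000e-01  2.15059e+02]
 [ 0.00000e+00  0.00000e+00  0.00000e+00  1.00000e+00]]
[[217.95678126 230.30925245]
 [212.89843199 229.97857887]]
```

The side view shows the tips at about row 233, so roughly z=65. The wrist view shows them just short of the cap at (257,224). There's no force, so the shut tips are about 20 mm higher than the nominal 11 mm offset says. I'll keep descending by feel.

>>> servo_tool([
  [0, 0, 0, 0.3, 0, 0, 0],
  [0, 0, 0, 0.3, 0, 0, 0],
  [0, 0, 0, 0.2, 0, 0, 0],
  [0, 0, 0, 0, 0, 0, 0],
])

```text
clock: 5.1
position: [483.3, 56.7, 37.4]
ee_rot: [-0.19, 0.982, -0.0, -0.0]
contact_force: [0.0, 0.2, 0.1]
gripper_width: 0.0
```

```bash
python3 - <<'E'
from h import *
d=get_image("side");w=get_image("wrist")
a=cv2.resize(d["image"][200:280,230:340],None,fx=5,fy=5,interpolation=2);b=cv2.resize(w["image"][150:270,190:330],(550,400),interpolation=2)
cv2.imwrite("pics/c3.png",cv2.resize(np.hstack([a[:400],b]),(800,291))[:,:,::-1])
s=read_state();print(s["position"],s["contact_force"])
print(w["mtx"])
E
```

```text
[483.6556163   56.79634917  37.80235159] [-0.24801731  0.83763302  0.66433669]
[[272.52710378   0.         255.85136367]
 [  0.         272.52710378 191.32970348]
 [  0.           0.           1.        ]]
```

View pics/c3.png

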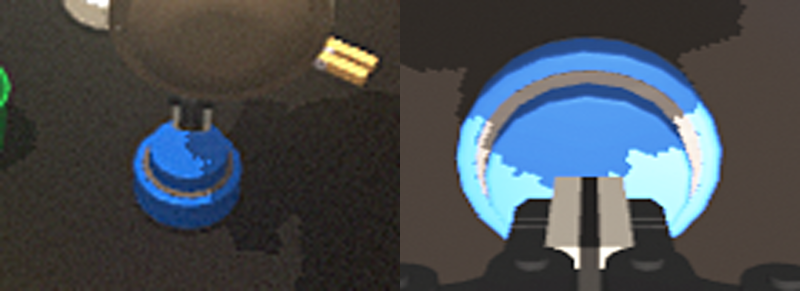

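Tips are now at side pixel (283,236), about z=55, over the cap centre in both views. Contact should come near TCP z≈25.

>>> servo_tool([
  [0, 0, 0, 0.3, 0, 0, 0],
  [0, 0, 0, 0.3, 0, 0, 0],
  [0, 0, 0, 0.2, 0, 0, 0],
  [0, 0, 0, 0, 0, 0, 0],
])

```text
clock: 5.6
position: [483.4, 56.7, 29.5]
ee_rot: [-0.19, 0.982, -0.0, -0.0]
contact_force: [0.2, 0.5, -0.0]
gripper_width: 0.1
```

>>> servo_tool([
  [0, 0, 0, 0.15, 0, 0, 0],
  [0, 0, 0, 0.15, 0, 0, 0],
])

```text
clock: 5.8
position: [483.8, 56.9, 26.9]
ee_rot: [-0.19, 0.982, 0.0, 0.0]
contact_force: [-0.6, -0.1, -0.4]
gripper_width: 0.1
```

>>> servo_tool([
  [0, 0, 0, 0.15, 0, 0, 0],
])

```text
clock: 5.9
position: [483.7, 56.9, 25.3]
ee_rot: [-0.19, 0.982, 0.0, 0.0]
contact_force: [0.0, -0.6, -0.7]
gripper_width: -0.3
```

>>> servo_tool([
  [0, 0, 0, 0.15, 0, 0, 0],
])

```text
clock: 6.0
position: [483.7, 56.8, 23.8]
ee_rot: [-0.19, 0.982, 0.0, 0.0]
contact_force: [0.4, -0.2, -0.1]
gripper_width: 0.3
```

>>> servo_tool([
  [0, 0, 0, 0.15, 0, 0, 0],
])

```text
clock: 6.1
position: [483.7, 56.8, 22.3]
ee_rot: [-0.19, 0.982, -0.0, -0.0]
contact_force: [0.0, 0.1, 0.2]
gripper_width: -0.5
```

>>> servo_tool([
  [0, 0, 0, 0.15, 0, 0, 0],
])

```text
clock: 6.2
position: [483.7, 56.8, 20.8]
ee_rot: [-0.19, 0.982, -0.0, 0.0]
contact_force: [0.6, -0.4, -0.4]
gripper_width: 0.4
```

```bash
python3 - <<'E'
from h import *
d=get_image("side");w=get_image("wrist")
a=cv2.resize(d["image"][210:265,250:315],None,fx=6,fy=6,interpolation=2);b=cv2.resize(w["image"][150:270,190:330],(385,330),interpolation=2)
cv2.imwrite("pics/c4.png",np.hstack([a,b])[:,:,::-1])
s=read_state();print(s["position"],s["contact_force"],s["joints"],s["joint_efforts"])
E
```

```text
[483.51674109  56.76003693  20.67854321] [ 0.31405443 -0.8303268   0.1627805 ] [ 4.51266697e-01  3.80931692e-01 -5.55435355e-01 -7.09097110e-05
 -6.34900870e-01 -1.64027623e+00] [ 5.05352538e-03 -3.21374774e+01  1.20362189e+01  2.67418921e+00
  1.74246758e-02  2.16899582e-05]
```

View pics/c4.png

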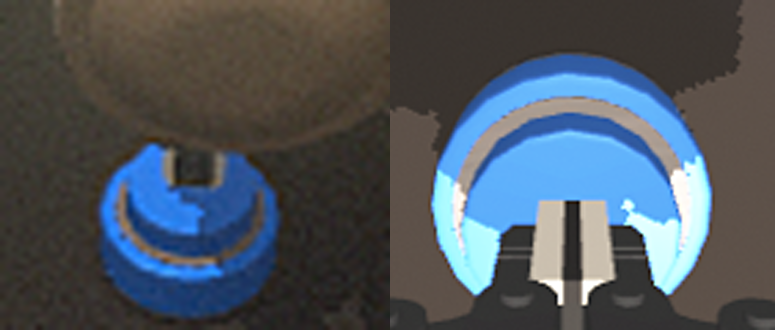

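Tips now at side pixel (282,240), right at the cap face. I'll continue in 1–1.5 mm rows.

>>> servo_tool([
  [0, 0, 0, 0.15, 0, 0, 0],
])

```text
clock: 6.4
position: [483.9, 56.9, 19.5]
ee_rot: [-0.19, 0.982, 0.0, 0.0]
contact_force: [-0.4, 0.7, 0.3]
gripper_width: -0.3
```

>>> servo_tool([
  [0, 0, 0, 0.15, 0, 0, 0],
])

```text
clock: 6.5
position: [483.7, 56.8, 17.9]
ee_rot: [-0.19, 0.982, 0.0, 0.0]
contact_force: [-0.1, 0.6, 0.1]
gripper_width: 0.2
```

>>> servo_tool([
  [0, 0, 0, 0.15, 0, 0, 0],
])

```text
clock: 6.6
position: [483.7, 56.8, 16.3]
ee_rot: [-0.19, 0.982, 0.0, 0.0]
contact_force: [0.1, 0.0, -0.8]
gripper_width: 0.1
```

```bash
python3 - <<'E'
from h import *
d=get_image("side"); cv2.imwrite("pics/side5.png",d["image"][:,:,::-1])
o=cv2.imread("pics/side0.png")
f=lambda a:cv2.resize(a[220:268,256:308],None,fx=7,fy=7,interpolation=0)
n=d["image"][:,:,::-1]
cv2.imwrite("pics/c5.png",np.hstack([f(o),f(n)]))
s=read_state();print(s["position"],s["contact_force"])
for c in (275,278,290):
    print(c,"old",o[236:264,c].sum(1).tolist()); print(c,"new",n[236:264,c].astype(int).sum(1).tolist())
E
```

```text
[483.53355223  56.76563209  16.09743285] [-0.04368719 -0.02595198  0.76981318]
275 old [449, 438, 444, 437, 439, 445, 433, 452, 445, 438, 468, 271, 235, 220, 213, 327, 366, 440, 493, 322, 238, 236, 242, 231, 238, 204, 134, 145]
275 new [433, 408, 414, 418, 416, 399, 414, 399, 418, 408, 449, 255, 195, 205, 197, 299, 323, 388, 474, 280, 202, 218, 216, 205, 209, 161, 124, 136]
278 old [443, 440, 444, 445, 431, 440, 444, 450, 441, 439, 443, 458, 385, 234, 235, 226, 355, 341, 438, 509, 286, 220, 197, 228, 244, 236, 195, 112]
278 new [366, 374, 363, 369, 369, 349, 435, 417, 409, 402, 414, 440, 336, 226, 212, 206, 315, 302, 421, 483, 257, 214, 188, 207, 203, 191, 162, 82]
290 old [459, 444, 452, 443, 445, 448, 433, 463, 450, 368, 185, 192, 196, 205, 417, 260, 445, 449, 378, 212, 222, 213, 225, 201, 167, 124, 127, 178]
290 new [171, 218, 278, 279, 284, 279, 274, 278, 269, 245, 177, 183, 192, 215, 228, 183, 271, 271, 238, 166, 201, 185, 197, 192, 127, 105, 87, 87]
```

View pics/c5.png

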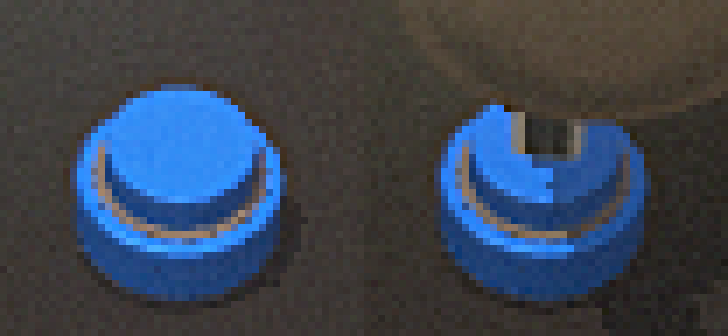

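The cap hasn't moved: its edges sit on the same pixel rows as before. The tip edge is at about (282,242), and should land near row 244. That leaves roughly 6 mm to go, so I'll continue.

>>> servo_tool([
  [0, 0, 0, 0.15, 0, 0, 0],
  [0, 0, 0, 0.15, 0, 0, 0],
])

```text
clock: 6.85
position: [483.6, 56.8, 13.6]
ee_rot: [-0.19, 0.982, -0.0, -0.0]
contact_force: [-2.4, -0.5, 4.5]
gripper_width: -0.0
```

>>> servo_tool([
  [0, 0, 0, 0.15, 0, 0, 0],
])

```text
clock: 6.95
position: [483.6, 56.8, 12.0]
ee_rot: [-0.19, 0.982, -0.0, -0.0]
contact_force: [-2.1, 0.3, 3.5]
gripper_width: 0.3
```

>>> servo_tool([
  [0, 0, 0, 0.15, 0, 0, 0],
])

```text
clock: 7.05
position: [483.6, 56.8, 10.4]
ee_rot: [-0.19, 0.982, -0.0, -0.0]
contact_force: [-2.1, 0.4, 3.9]
gripper_width: 0.1
```

>>> servo_tool([
  [0, 0, 0, 0.15, 0, 0, 0],
])

```text
clock: 7.15
position: [483.6, 56.8, 8.9]
ee_rot: [-0.19, 0.982, -0.0, -0.0]
contact_force: [-2.0, 0.3, 3.9]
gripper_width: -0.1
```

Contact at TCP z≈14–15 with a steady 4 N, so the cap is yielding. One more row, then a pause and a check.

>>> servo_tool([
  [0, 0, 0, 0.15, 0, 0, 0],
  [0, 0, 0, 0, 0, 0, 0],
])

```text
clock: 7.35
position: [483.6, 56.8, 7.1]
ee_rot: [-0.19, 0.982, 0.0, -0.0]
contact_force: [-1.4, -0.2, 1.0]
gripper_width: 0.1
```

```bash
python3 - <<'E'
from h import *
n=get_image("side")["image"].astype(int);o=cv2.imread("pics/side0.png")
for c in (275,278): print(c,"old",o[240:266,c].sum(1).tolist()); print(c,"new",n[240:266,c].sum(1).tolist())
s=read_state();print(s["position"],s["contact_force"])
E
```

```text
275 old [439, 445, 433, 452, 445, 438, 468, 271, 235, 220, 213, 327, 366, 440, 493, 322, 238, 236, 242, 231, 238, 204, 134, 145, 168, 154]
275 new [432, 430, 416, 408, 409, 421, 412, 406, 423, 425, 214, 304, 328, 424, 481, 295, 205, 216, 216, 194, 219, 183, 115, 129, 162, 148]
278 old [431, 440, 444, 450, 441, 439, 443, 458, 385, 234, 235, 226, 355, 341, 438, 509, 286, 220, 197, 228, 244, 236, 195, 112, 139, 181]
278 new [333, 381, 291, 278, 280, 423, 429, 418, 419, 417, 452, 206, 307, 317, 418, 482, 260, 202, 161, 223, 206, 195, 182, 112, 144, 160]
[483.56179246  56.76517517   7.0918223 ] [-0.44580963 -0.38419054  1.25317109]
```

Blue is pressed about 8 mm: its cap edge dropped about 2.5–3 px while the puck edges stayed put. Next I lift and move to yellow.

>>> servo_tool([
  [0, 0, 0, -0.5, 0, 0, 0],
  [0, 0, 0, -1.5, 0, 0, 0],
  [0, 0, 0, -2.5, 0, 0, 0],
  [0, -1, 0.7, -1.5, 0, 0, 0],
  [0, -3, 1.9, 0, 0, 0, 0],
  [0, -3, 1.9, 0, 0, 0, 0],
  [0, -3, 1.9, 0, 0, 0, 0],
  [0, -3, 1.9, 0, 0, 0, 0],
  [0, -3, 1.9, 0, 0, 0, 0],
  [0, -3, 1.9, 0, 0, 0, 0],
  [0, -2, 1.3, 0, 0, 0, 0],
  [0, 0, 0, 0, 0, 0, 0],
])

```text
clock: 8.6
position: [630.3, 262.1, 66.8]
ee_rot: [-0.191, 0.982, 0.0, 0.001]
contact_force: [-1.1, -1.0, -0.6]
gripper_width: -0.0
```

```bash
python3 - <<'E'
from h import *
print(read_state()["position"],read_state()["contact_force"],"to TCP z=20:",shift(631.1,262,20,0).round(2))
E
```

```text
[630.31480689 262.12112574  66.75454539] [-1.09951244 -1.01143141 -0.63872196] to TCP z=20: [-0.06 -0.04  4.68]
```

>>> servo_tool([
  [0, -0.05, 0, 1, 0, 0, 0],
  [0, 0, 0, 1.2, 0, 0, 0],
  [0, 0, 0, 1, 0, 0, 0],
  [0, 0, 0, 0.6, 0, 0, 0],
  [0, 0, 0, 0.3, 0, 0, 0],
  [0, 0, 0, 0, 0, 0, 0],
])

```text
clock: 9.2
position: [628.9, 259.2, 25.9]
ee_rot: [-0.19, 0.982, -0.0, -0.0]
contact_force: [0.9, 0.1, 0.5]
gripper_width: -0.1
```

```bash
python3 - <<'E'
from h import *
d=get_image("side");w=get_image("wrist")
a=cv2.resize(d["image"][255:315,140:210],(385,330),interpolation=2);b=cv2.resize(w["image"][150:270,190:330],(385,330),interpolation=2)
cv2.imwrite("pics/c6.png",np.hstack([a,b])[:,:,::-1])
s=read_state();print(s["position"],s["contact_force"])
E
```

```text
[629.40528981 259.66486461  26.81326557] [0.43002623 0.52180886 1.32815686]
```

View pics/c6.png

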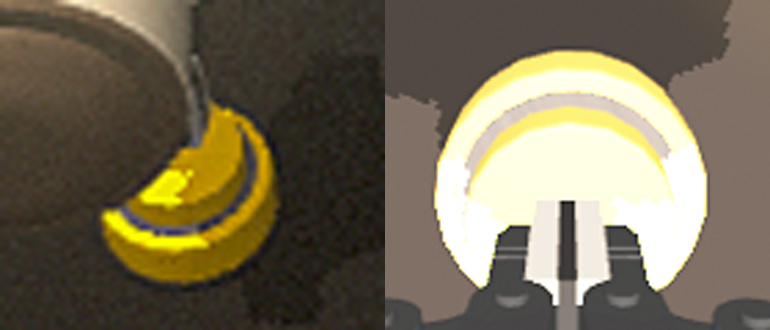

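Over yellow the wrist view matches the blue approach: the tips end at the cap centre. The side view is partly hidden by the wrist. I'll feel downward.

>>> servo_tool([
  [0, 0, 0, 0.2, 0, 0, 0],
  [0, 0, 0, 0.2, 0, 0, 0],
  [0, 0, 0, 0.15, 0, 0, 0],
  [0, 0, 0, 0.15, 0, 0, 0],
])

```text
clock: 9.7
position: [629.1, 259.6, 19.3]
ee_rot: [-0.19, 0.982, 0.0, 0.0]
contact_force: [-0.7, 0.6, 0.2]
gripper_width: -0.1
```

>>> servo_tool([
  [0, 0, 0, 0.15, 0, 0, 0],
])

```text
clock: 9.8
position: [629.1, 259.6, 17.8]
ee_rot: [-0.19, 0.982, 0.0, 0.0]
contact_force: [-0.7, 0.8, -1.3]
gripper_width: 0.2
```

>>> servo_tool([
  [0, 0, 0, 0.15, 0, 0, 0],
])

```text
clock: 9.9
position: [629.1, 259.6, 16.3]
ee_rot: [-0.19, 0.982, -0.0, 0.0]
contact_force: [-0.1, -0.7, -0.9]
gripper_width: -0.1
```

>>> servo_tool([
  [0, 0, 0, 0.15, 0, 0, 0],
])

```text
clock: 10.0
position: [629.1, 259.6, 15.2]
ee_rot: [-0.19, 0.982, -0.0, 0.0]
contact_force: [-2.1, -0.7, 3.6]
gripper_width: -0.3
```

>>> servo_tool([
  [0, 0, 0, 0.15, 0, 0, 0],
])

```text
clock: 10.1
position: [629.1, 259.6, 14.0]
ee_rot: [-0.19, 0.982, -0.0, 0.0]
contact_force: [-1.3, 0.1, 4.1]
gripper_width: 0.0
```

>>> servo_tool([
  [0, 0, 0, 0.15, 0, 0, 0],
  [0, 0, 0, 0.15, 0, 0, 0],
])

```text
clock: 10.3
position: [629.1, 259.6, 10.8]
ee_rot: [-0.19, 0.982, 0.0, 0.0]
contact_force: [-2.2, -1.2, 4.0]
gripper_width: 0.1
```

>>> servo_tool([
  [0, 0, 0, 0.15, 0, 0, 0],
  [0, 0, 0, 0.15, 0, 0, 0],
  [0, 0, 0, 0, 0, 0, 0],
])

```text
clock: 10.6
position: [629.1, 259.6, 7.1]
ee_rot: [-0.19, 0.982, -0.0, -0.0]
contact_force: [-0.2, -1.0, 3.0]
gripper_width: 0.4
```

>>> servo_tool([
  [0, 0, 0, -0.5, 0, 0, 0],
  [0, 0, 0, -1.5, 0, 0, 0],
  [0, 0, 0, -2.5, 0, 0, 0],
  [0, 0.5, -0.6, -1.5, 0, 0, 0],
  [0, 1.5, -1.8, 0, 0, 0, 0],
  [0, 2.9, -3.5, 0, 0, 0, 0],
  [0, 2.9, -3.5, 0, 0, 0, 0],
  [0, 2.9, -3.5, 0, 0, 0, 0],
  [0, 2.9, -3.5, 0, 0, 0, 0],
  [0, 2.9, -3.5, 0, 0, 0, 0],
  [0, 2.9, -3.5, 0, 0, 0, 0],
  [0, 2.9, -3.5, 0, 0, 0, 0],
])

```text
clock: 11.8
position: [521.6, -74.9, 68.4]
ee_rot: [-0.19, 0.982, -0.0, 0.001]
contact_force: [0.8, -1.1, 0.3]
gripper_width: -0.1
```

>>> servo_tool([
  [0, 2.9, -3.5, 0, 0, 0, 0],
  [0, 2.9, -3.5, 0, 0, 0, 0],
  [0, 2.9, -3.5, 0, 0, 0, 0],
  [0, 2.9, -3.5, 0, 0, 0, 0],
  [0, 1.2, -1.5, 0, 0, 0, 0],
  [0, 0, 0, 0, 0, 0, 0],
  [0, 0, 0, 0, 0, 0, 0],
])

```text
clock: 12.5
position: [461.1, -265.0, 67.9]
ee_rot: [-0.189, 0.982, -0.0, 0.0]
contact_force: [0.1, 0.3, -0.4]
gripper_width: 0.1
```

```bash
python3 - <<'E'
from h import *
print(read_state()["position"],read_state()["contact_force"],"to TCP z=20:",shift(461.4,-264.9,20,0).round(2))
n=get_image("side")["image"][:,:,::-1];o=cv2.imread("pics/side0.png")
f=lambda a:np.vstack([cv2.resize(a[y:y+50,x:x+52],None,fx=6,fy=6,interpolation=0) for x,y in((256,220),(148,262))])
cv2.imwrite("pics/c7.png",np.hstack([f(o),f(n)])[:600])
E
```

```text
[ 461.10166715 -264.97664168   67.92068442] [ 0.08163201  0.28901588 -0.43500714] to TCP z=20: [-0.03 -0.    4.79]
```

View pics/c7.png

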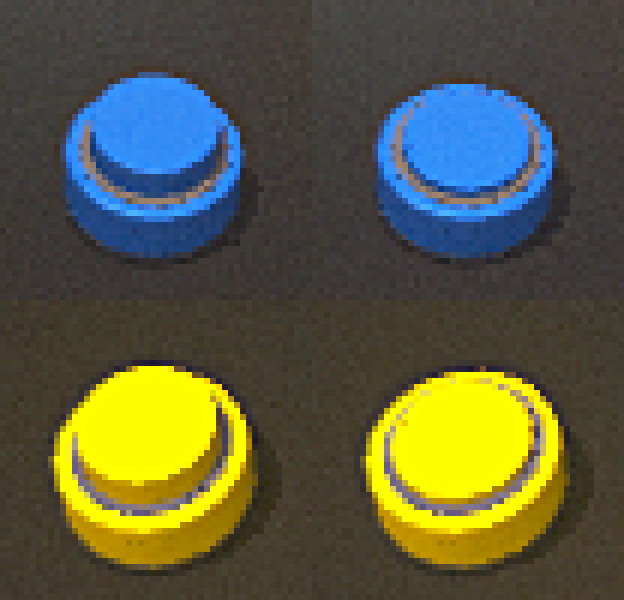

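Before (left) and after (right), the blue and yellow caps are clearly well down and both pucks are unmoved. Now red.

>>> servo_tool([
  [0, 0, 0, 1, 0, 0, 0],
  [0, 0, 0, 1.2, 0, 0, 0],
  [0, 0, 0, 1, 0, 0, 0],
  [0, 0, 0, 0.6, 0, 0, 0],
  [0, 0, 0, 0.4, 0, 0, 0],
  [0, 0, 0, 0.2, 0, 0, 0],
  [0, 0, 0, 0, 0, 0, 0],
])

```text
clock: 13.25
position: [461.3, -264.7, 23.2]
ee_rot: [-0.19, 0.982, 0.0, -0.0]
contact_force: [-0.3, 0.6, 0.7]
gripper_width: -0.1
```

>>> servo_tool([
  [0, 0, 0, 0.15, 0, 0, 0],
  [0, 0, 0, 0.15, 0, 0, 0],
])

```text
clock: 13.45
position: [461.6, -264.8, 20.7]
ee_rot: [-0.19, 0.982, -0.0, 0.0]
contact_force: [-0.0, -1.1, 1.0]
gripper_width: -0.2
```

>>> servo_tool([
  [0, 0, 0, 0.15, 0, 0, 0],
])

```text
clock: 13.55
position: [461.5, -264.7, 19.1]
ee_rot: [-0.19, 0.982, -0.0, 0.0]
contact_force: [0.3, 0.1, -0.3]
gripper_width: 0.1
```

>>> servo_tool([
  [0, 0, 0, 0.15, 0, 0, 0],
])

```text
clock: 13.65
position: [461.4, -264.7, 17.4]
ee_rot: [-0.19, 0.982, -0.0, 0.0]
contact_force: [-0.8, -0.2, -0.3]
gripper_width: 0.0
```

>>> servo_tool([
  [0, 0, 0, 0.15, 0, 0, 0],
])

```text
clock: 13.75
position: [461.4, -264.7, 15.9]
ee_rot: [-0.19, 0.982, -0.0, 0.0]
contact_force: [-1.2, 1.2, 3.6]
gripper_width: -0.1
```

>>> servo_tool([
  [0, 0, 0, 0.15, 0, 0, 0],
  [0, 0, 0, 0.15, 0, 0, 0],
  [0, 0, 0, 0.15, 0, 0, 0],
])

```text
clock: 14.05
position: [461.4, -264.7, 11.6]
ee_rot: [-0.19, 0.982, -0.0, 0.0]
contact_force: [-0.4, 0.0, 4.4]
gripper_width: 0.0
```

>>> servo_tool([
  [0, 0, 0, 0.15, 0, 0, 0],
  [0, 0, 0, 0.15, 0, 0, 0],
  [0, 0, 0, 0, 0, 0, 0],
  [0, 0, 0, 0, 0, 0, 0],
])

```text
clock: 14.45
position: [461.3, -264.7, 8.2]
ee_rot: [-0.19, 0.982, 0.0, -0.0]
contact_force: [-0.4, 0.6, 1.4]
gripper_width: -0.1
```

>>> servo_tool([
  [0, 0, 0, -0.5, 0, 0, 0],
  [0, 0, 0, -1.5, 0, 0, 0],
  [0, 0, 0, -3, 0, 0, 0],
  [0, 0, 0, -4, 0, 0, 0],
  [0, 2, -3, -3, 0, 0, 0],
  [0, 2, -3, 0, 0, 0, 0],
  [0, 2, -3, 0, 0, 0, 0],
  [0, 2, -3, 0, 0, 0, 0],
  [0, 0, 0, 0, 0, 0, 0],
  [0, 0, 0, 0, 0, 0, 0],
  [0, 0, 0, 0, 0, 0, 0],
])

```text
clock: 15.55
position: [431.8, -405.0, 128.2]
ee_rot: [-0.19, 0.982, 0.0, -0.0]
contact_force: [0.7, 0.2, -0.3]
gripper_width: -0.2
```

```bash
python3 - <<'E'
from h import *
s=read_state(); print(s["clock"],s["position"],s["contact_force"])
n=get_image("side")["image"][:,:,::-1];o=cv2.imread("pics/side0.png");t=get_image("top")["image"][:,:,::-1];to=cv2.imread("pics/top0.png")
f=lambda a:cv2.resize(a[145:193,317:369],(300,280),interpolation=0)
g=lambda a:a[130:340,90:400]
cv2.imwrite("pics/c8.png",np.vstack([np.hstack([f(o),f(n)]),cv2.resize(np.hstack([g(to),g(t)]),(600,203))]))
E
```

```text
15.55 [ 431.78732257 -405.01175239  128.21413495] [ 0.6603077   0.24696333 -0.32834338]
```

View pics/c8.png

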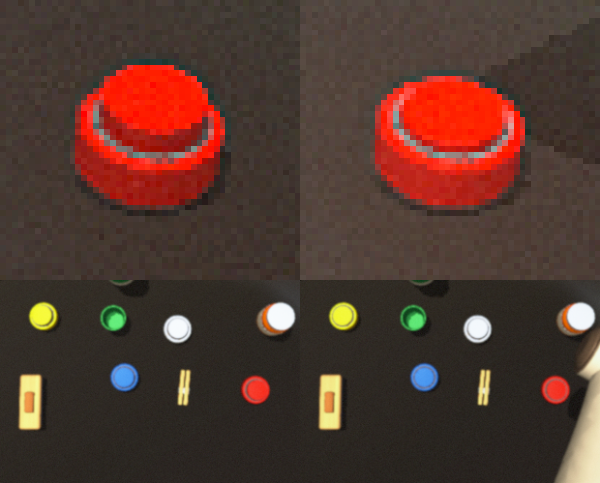

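The red cap is down (top pair) and nothing has shifted in the top view (bottom pair). The arm is clear, so I'm handing in.

```bash
python3 -c "
from bench import *
print(job_done())"
```

```text
the job is handed in; nothing more can be done
None
```

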